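Hang the blue cup over on the yellow cup's rail

ROBOT

A 6-joint arm with a two-finger parallel gripper is mounted at the origin on a cart in front of the work surface, level with it; the furniture and walls round the work are solid. World frame = base frame: x ahead of the robot, y to its left, z up, the work surface at z = 0. Lengths are in m, angles in rad, forces in N, time in s.
With the tool pointing down it reaches from about 0.3 to 0.75 m from the base axis. Payload 8.5 kg.
Tool frame: the origin (TCP) lies midway between the tips of the shut fingers; the grasp point (between the pads) lies ctrl.grasp_offset behind it (ctrl.grasp_offset is the distance from the TCP to the grasp point, in m); y points along the fingers, z is the direction in which the jaws open and shut, and the axes are right-handed (so a half turn about y gives the same grasp; the last joint's range is limited). The gripper opens to 85 mm and grips with 20 to 120 N. Pads are 22 mm wide; open, the fingers measure 114 mm over their backs; the gripper's body (76 mm by 85 mm) begins 54 mm behind the grasp point. The pads swing forward as they close: fully open they stand 13 mm farther back than shut.
Start: joints at [-1.544, 0.381, 1.297, -0, 1.464, -0.215], TCP at [0.132, -0.534, 0.231] pointing down, gripper open.
Joint ranges: [-3.11, 3.11], [-0.89, 2.33], [0.22, 2.48], [-1.42, 4.56], [0.17, 2.85], [-2.88, 2.88]. Speed limits (rad/s): [2.39, 2.39, 3.14, 3.14, 3.14, 3.14].

INTERFACE

Orientations are given as a rotation vector (axis times angle).
In Python, from workcell import get_obs, optics, job, ctrl gives the robot as it stands.
- The arm moves only by the shell command python3 -m inch 'ROWS' [FORCE]. ROWS is JSON, a list of rows, each an object with "jaw": the opening, from -1 (shut) to 1 (fully open); "offset": the shift along the world's x, y, z in m, a list of three; "spin": the turn about the world's z in degrees. In form: [{"jaw": jaw, "offset": [dx, dy, dz], "spin": spin}, ...]. A call has 1 to 10 rows; each row is the pose to reach, as a shift and turn from the pose measured when the call began; what a row does not reach only later rows make up. A row lasts 1/10 s, in which the tool goes at most 50 mm and 8.59 degrees, less where a joint would pass 70% of its speed; a pose out of reach is approached as far as the arm can. A call with a gripper value outside its range is refused whole. The fingers move at their own pace and stop on an object; FORCE is the grip in N (left out, the last holds). Time passes only in rows, so rows that repeat a pose let the fingers close. It gives the time, the measured TCP pose, the force and the opening at its end, in the units of the state.
- get_obs(): the state, without advancing time (a new reading comes with each control period).
- optics.camera(name): name is "scene" or "top" or "wrist"; returns (picture, depth): 420x560x3 uint8, red, green, blue; 420x560 float32, m along the optical axis (not along the pixel's ray), 0 where there is no reading.
- optics.get_calibration(name): a dict with "fx", "fy", "cx", "cy" (pixels), "R" (3x3) and "t" (3): a world point X has camera coordinates R X + t. Camera axes: x right, y down, z forward; pixel columns grow to the right and rows downward; lengths in m; the calibration is good to about 2 mm. The wrist camera is an equidistant fisheye: a pixel r from the principal point sees the ray r / f radians off the axis. A picture is of the moment at which its call begins: read the wrist's pose just before it. get_calibration takes no time and is no camera call; for the wrist camera it gives the pose at the moment of the call.
- job.close_job(): hands the job in, once; it reports no verdict.
Trained networks look in the newest picture that a camera, given by its name, has taken for a name from the list of things; names that differ only in an ending like _2 or _b are one class to them, and where a whole thing is asked for, a point or a joint stands for the part that bears it (a point fixed in the world has none). Each returns a list of dicts, best first, with "p" (0 to 1); they miss things now and then, are a little off and sometimes report something else, mostly with a low value. They report only what shows in the picture. A call takes as long as a camera call.
- optics.search_frame(target, camera): "point" ([x, y, z] in m, in world coordinates, good to about 4 mm: the middle of the surface that is visible of it).
- optics.pinpoint(target, camera): "point" ([x, y, z] in m, in world coordinates, good to about 4 mm: a listed point, or the origin of a listed thing).
The state is a dict: "time": time; "qpos": joint angles; "dq": joint speeds; "joint_torque": joint torques, N m; "ee_pos": TCP position; "eef_rot": TCP orientation; "ft_force": force on the tool from outside, world axes, zero at the start; "torque": the same for the moment, N m; "grip_width": finger opening in m.
Only numpy, scipy, OpenCV 4.12 (cv2) and the standard library are available. Lean on these libraries where they do the work, as an engineer would, in place of code of your own. Each camera call takes 0.05 s, during which the arm holds its last target.

TASK

Hang the blue cup on the same rail as the yellow cup, so that the other rail is free: lift its hanger loop over the turned-up end of its rail, carry it across the gap and over the end of the next rail, and let it hang freely there, between that rail's turned-up end and the yellow cup, not touching the yellow cup. Leave the yellow cup hanging where it is.

Things in the scene. Friction and masses are not known exactly. Their poses are not given: they have to be found in the camera images.
- rail_stand: Fixed stand: wooden board 110x600x14 mm, origin under its centre, y along it, z up. Two 10 mm round steel rails along y in line, axes at x 0, z 180 mm: from posts at y +270 and -270 mm (level with the rails) in to y +30 and -30 mm, where each turns up as an end stop with a black ball, 13 mm wide, top 24 mm above the rail axis. The gap between the stops is free.
- blue_cup: Blue cup, 64 mm wide, mouth down under a closed steel loop round the rail (inside 40 mm wide, 24 mm long along the rail; V roof rests on the bar). 0.12-0.21 kg. Hangs 165 to 215 mm from the stand's middle, on either rail. Origin: on the rail axis when hung, axes as the stand's. Loop's bottom strip 58 mm below origin, cup 61 to 123 mm below. Raised 25 to 50 mm it clears the end stops.
- blue_tab (a point): Middle of the blue grip tab that stands upright on top of the blue cup's loop; pinch it here from above. Tab 12 mm across the rail (x), 24 mm along it (y), 44 mm tall; this point is 33 mm above the blue cup's origin, the tab's top 20 mm higher still, the loop's roof begins 22 mm below.
- yellow_cup: Yellow cup, 56 mm wide, mouth down under a like steel loop with a yellow tab; stays where it hangs, on the rail that the blue cup is not on, 165 to 215 mm from the stand's middle. Origin: on the rail axis when hung, axes as the stand's; loop 46 mm wide, 24 mm along the rail, tab top 53 mm above the origin, cup 61 to 139 mm below.

How it is judged:
At the end, for the whole second after the job is handed in: The blue cup hangs still on the yellow cup's rail, inward of the post: loop within 15 mm sideways of the rail axis, at hanging height (-10 to +7 mm), tilted under 11 degrees, its weight on the rail, not touching the yellow cup, which still hangs on its rail (((y of blue_cup in the frame of rail_stand between 0.03 and 0.26 m and y of yellow_cup in the frame of rail_stand between 0.03 and 0.26 m) or (y of blue_cup in the frame of rail_stand between -0.26 and -0.03 m and y of yellow_cup in the frame of rail_stand between -0.26 and -0.03 m)) and x of blue_cup in the frame of rail_stand between -0.015 and 0.015 m and z of blue_cup in the frame of rail_stand between 0.17 and 0.187 m and angle between blue_cup's own z axis and vertical below 0.2 rad and contact force between blue_cup and rail_stand above 0.3 N and contact force between blue_cup and yellow_cup below 0.05 N and linear speed of blue_cup below 0.05 m/s and z of yellow_cup in the frame of rail_stand between 0.17 and 0.187 m).
It fails at once if the yellow cup is shifted more than 25 mm from where it hung (distance of yellow_cup from where it was at the start of the episode above 0.025 m).
It also fails if it takes over 37 s, if anything falls off the work surface, if the arm or the gripper's body presses on something with over 40 N, if the wrist force passes 120 N, or if a joint passes its speed limit or range.

## Working session

There is one attempt and no reset: what is moved stays moved. The work goes in short steps, Python scripts to look and compute and a shell command to move; the robot and the scene stay as the last step left them, time stands still between calls to the robot, and variables do not carry over. Pictures are saved under pics/ and viewed, and the job is handed in when it is done.

```bash
mkdir -p pics; ls
python3 - <<'E'
from workcell import get_obs, optics, job, ctrl
import cv2
o=get_obs();print({k:o[k] for k in("time","ee_pos","eef_rot","grip_width","ft_force")},ctrl.grasp_offset)
for c in("scene","top"):
    im,d=optics.camera(c);cv2.imwrite(f"pics/{c}0.png",im[:,:,::-1])
    for n in("rail_stand","blue_cup","blue_tab","yellow_cup"):
        for f in(optics.pinpoint,):
            r=f(n,c);print(c,n,[(x["p"],x["point"]) for x in r[:2]])
E
```

```text
pics
{'time': 0.0, 'ee_pos': array([ 0.13167435, -0.53369822,  0.2307067 ]), 'eef_rot': array([-0.2540545 ,  2.09445745, -2.09138897]), 'grip_width': 0.08531565777470523, 'ft_force': array([ 0.49443599, -0.72045046,  0.03518203])} 0.0187
scene rail_stand [(0.96, [0.5204, -0.0721, -0.0002])]
scene blue_cup [(0.87, [0.5039, 0.0878, 0.1794])]
scene blue_tab [(0.93, [0.5038, 0.0918, 0.2132])]
scene yellow_cup [(0.88, [0.5365, -0.2656, 0.182])]
top rail_stand [(0.76, [0.5187, -0.0756, 0.0006])]
top blue_cup [(0.75, [0.5022, 0.0874, 0.182])]
top blue_tab [(0.68, [0.5029, 0.0889, 0.2179])]
top yellow_cup [(0.82, [0.5389, -0.272, 0.1774])]
```

View pics/scene0.png

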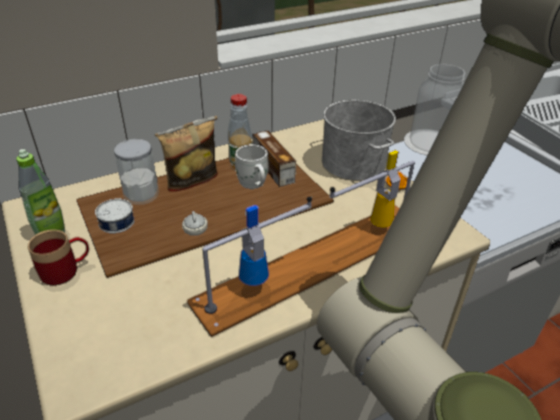

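View pics/top0.png

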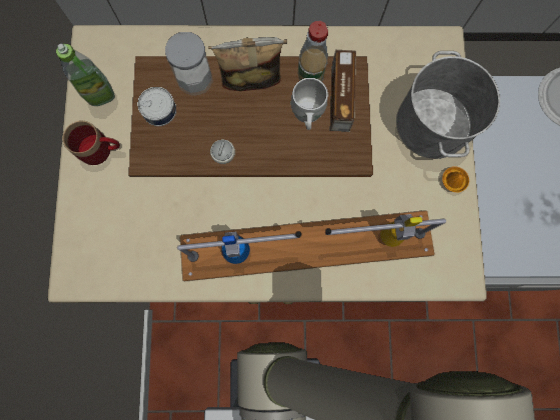

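Run:
```python
from workcell import get_obs
from scipy.spatial.transform import Rotation as R
import numpy as np
o=get_obs();M=R.from_rotvec(o['eef_rot']).as_matrix();print(M.round(3))
print(np.degrees(np.arctan2(M[1,2],M[0,2])))
b=np.array([.503,.0885]);y=np.array([.5377,-.269]);d=b-y
print(np.linalg.norm(d),np.degrees(np.arctan2(d[1],d[0])))
```

```text
[[-0.971 -0.     0.239]
 [-0.239  0.    -0.971]
 [-0.    -1.    -0.   ]]
-76.14628013878915
0.3591800941032229 95.54392998319041
```

The scene picture shows the blue cup on the near-left rail (about 253,255) and the yellow cup on the right rail (about 388,200). The end-stop balls are at about (309,203) and (332,190). I'll move above the blue tab first, then look from the wrist.

```bash
python3 -m inch '[{"jaw":1,"offset":[0,0,0.05],"spin":0},{"jaw":1,"offset":[0,0.02,0.09],"spin":4},{"jaw":1,"offset":[0.01,0.06,0.11],"spin":10},{"jaw":1,"offset":[0.03,0.1,0.11],"spin":17},{"jaw":1,"offset":[0.055,0.14,0.11],"spin":24},{"jaw":1,"offset":[0.08,0.18,0.11],"spin":30},{"jaw":1,"offset":[0.105,0.22,0.11],"spin":36},{"jaw":1,"offset":[0.13,0.26,0.11],"spin":42},{"jaw":1,"offset":[0.155,0.3,0.11],"spin":48},{"jaw":1,"offset":[0.18,0.34,0.11],"spin":54}]' 60
```

```text
time: 1.5
ee_pos: [0.3122, -0.1922, 0.3415]
eef_rot: [-1.003, 1.485, -1.486]
ft_force: [0.7, -0.7, -0.3]
grip_width: 0.0856
```

```bash
python3 -m inch '[{"jaw":1,"offset":[0.025,0.035,0],"spin":4},{"jaw":1,"offset":[0.05,0.07,0],"spin":8},{"jaw":1,"offset":[0.075,0.105,0],"spin":12},{"jaw":1,"offset":[0.1,0.14,0],"spin":16},{"jaw":1,"offset":[0.125,0.175,0],"spin":20},{"jaw":1,"offset":[0.15,0.21,0],"spin":24},{"jaw":1,"offset":[0.17,0.245,0],"spin":26},{"jaw":1,"offset":[0.191,0.281,-0.01],"spin":27.7},{"jaw":1,"offset":[0.191,0.281,-0.01],"spin":27.7},{"jaw":1,"offset":[0.191,0.281,-0.01],"spin":27.7}]'
python3 - <<'E'
from workcell import get_obs, optics
import cv2,numpy as np
from scipy.spatial.transform import Rotation as R
M=R.from_rotvec(get_obs()['eef_rot']).as_matrix();print(np.degrees(np.arctan2(M[1,2],M[0,2])))
for c in ("wrist","top","scene"):
    im,d=optics.camera(c);cv2.imwrite(f"pics/{c}1.png",im[:,:,::-1])
    for n in("blue_tab","blue_cup","yellow_cup","rail_stand"):print(c,n,[(x["p"],x["point"]) for x in optics.pinpoint(n,c)[:2]])
E
```

```text
time: 2.5
ee_pos: [0.5031, 0.0893, 0.3311]
eef_rot: [-1.256, 1.134, -1.134]
ft_force: [0.6, -0.4, 0.6]
grip_width: 0.0854
5.8450239160200415
wrist blue_tab [(0.94, [0.5014, 0.0885, 0.2124])]
wrist blue_cup [(0.8, [0.5017, 0.0917, 0.1842])]
wrist yellow_cup [(0.61, [0.5025, 0.0878, 0.2098])]
wrist rail_stand [(0.63, [0.5142, -0.081, 0.0031])]
top blue_tab []
top blue_cup [(0.34, [0.5378, -0.2713, 0.1787])]
top yellow_cup [(0.56, [0.5401, -0.2766, 0.1762]), (0.52, [0.519, -0.0761, 0.002])]
top rail_stand [(0.62, [0.5189, -0.075, 0.0022])]
scene blue_tab []
scene blue_cup [(0.7, [0.5049, 0.0884, 0.1798])]
scene yellow_cup [(0.97, [0.5372, -0.2682, 0.178])]
scene rail_stand [(0.17, [0.503, 0.0857, 0.1789])]
```

View pics/wrist1.png

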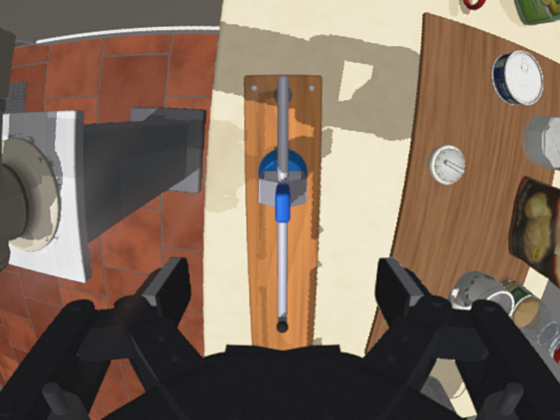

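The wrist picture shows the blue tab at (283,203), midway between the fingers, with the rail vertical in the image, so the alignment is good. Descending and gripping.

```bash
python3 -m inch '[{"jaw":1,"offset":[-0.001,-0.001,-0.03],"spin":0},{"jaw":1,"offset":[-0.001,-0.001,-0.06],"spin":0},{"jaw":1,"offset":[-0.001,-0.001,-0.09],"spin":0},{"jaw":1,"offset":[-0.001,-0.001,-0.115],"spin":0},{"jaw":1,"offset":[-0.001,-0.001,-0.131],"spin":0},{"jaw":0.2,"offset":[-0.001,-0.001,-0.131],"spin":0},{"jaw":-0.3,"offset":[-0.001,-0.001,-0.131],"spin":0},{"jaw":-1,"offset":[-0.001,-0.001,-0.131],"spin":0},{"jaw":-1,"offset":[-0.001,-0.001,-0.131],"spin":0},{"jaw":-1,"offset":[-0.001,-0.001,-0.131],"spin":0}]' 60
python3 -m inch '[{"jaw":-1,"offset":[0,0,0],"spin":0},{"jaw":-1,"offset":[0,0,0],"spin":0},{"jaw":-1,"offset":[0,0,0],"spin":0},{"jaw":-1,"offset":[0,0,0],"spin":0}]'
```

```text
time: 4.25
ee_pos: [0.5024, 0.0878, 0.2012]
eef_rot: [-1.254, 1.133, -1.136]
ft_force: [5.7, 1.0, 2.9]
grip_width: 0.0124
time: 4.65
ee_pos: [0.5027, 0.0878, 0.2014]
eef_rot: [-1.253, 1.132, -1.137]
ft_force: [1.0, 1.0, 2.4]
grip_width: 0.0111
```

Gripped at 11–12 mm. Lifting by 37 mm.

```bash
python3 -m inch '[{"jaw":-1,"offset":[0,0,0.008],"spin":0},{"jaw":-1,"offset":[0,0,0.016],"spin":0},{"jaw":-1,"offset":[0,0,0.024],"spin":0},{"jaw":-1,"offset":[0,0,0.032],"spin":0},{"jaw":-1,"offset":[0,0,0.037],"spin":0},{"jaw":-1,"offset":[0,0,0.037],"spin":0},{"jaw":-1,"offset":[0,0,0.037],"spin":0}]'
python3 - <<'E'
from workcell import get_obs, optics
import cv2,numpy as np
for c in ("wrist","scene"):
    im,d=optics.camera(c);cv2.imwrite(f"pics/{c}2.png",im[:,:,::-1])
    for n in("blue_tab","blue_cup"):print(c,n,[(x["p"],x["point"]) for x in optics.pinpoint(n,c)[:2]])
E
```

```text
time: 5.35
ee_pos: [0.5026, 0.0878, 0.2383]
eef_rot: [-1.253, 1.133, -1.136]
ft_force: [0.3, 0.4, -1.5]
grip_width: 0.0109
wrist blue_tab [(0.97, [0.499, 0.0876, 0.2491])]
wrist blue_cup [(0.81, [0.5052, 0.0897, 0.2178])]
scene blue_tab []
scene blue_cup []
```

View pics/scene2.png

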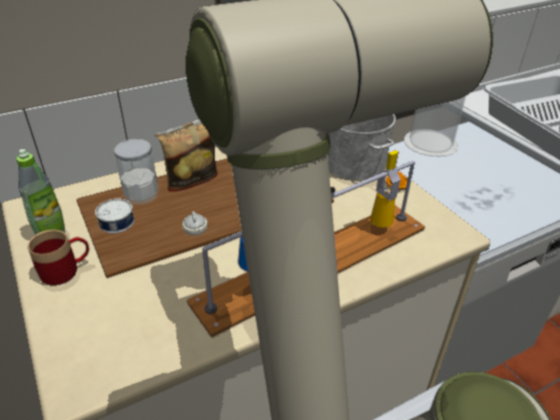

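View pics/wrist2.png

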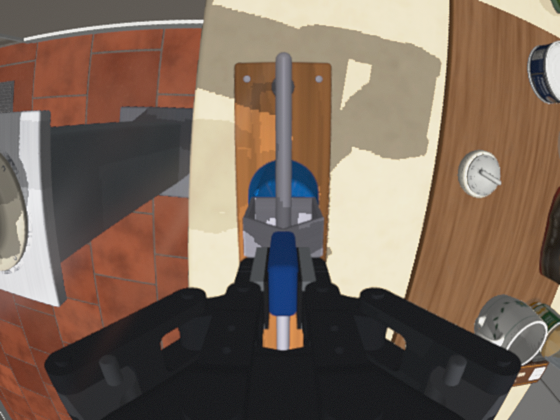

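The wrist picture shows the loop lifted about 37 mm, with the rail passing through its middle and the tab held at (283,270). Now carrying along the rail direction.

```bash
python3 -m inch '[{"jaw":-1,"offset":[0.0004,-0.004,0],"spin":0},{"jaw":-1,"offset":[0.0011,-0.012,0],"spin":0},{"jaw":-1,"offset":[0.0022,-0.023,0],"spin":0},{"jaw":-1,"offset":[0.0034,-0.035,0],"spin":0},{"jaw":-1,"offset":[0.0045,-0.047,0],"spin":0},{"jaw":-1,"offset":[0.0057,-0.059,0],"spin":0},{"jaw":-1,"offset":[0.0068,-0.07,0],"spin":0},{"jaw":-1,"offset":[0.0078,-0.08,0],"spin":0},{"jaw":-1,"offset":[0.0082,-0.085,0],"spin":0},{"jaw":-1,"offset":[0.0082,-0.085,0],"spin":0}]'
python3 - <<'E'
from workcell import get_obs, optics
import cv2,numpy as np
for c in ("wrist","top","scene"):
    im,d=optics.camera(c);cv2.imwrite(f"pics/{c}3.png",im[:,:,::-1])
E
```

```text
time: 6.65
ee_pos: [0.5109, 0.0022, 0.2382]
eef_rot: [-1.253, 1.133, -1.137]
ft_force: [0.3, 0.5, -1.9]
grip_width: 0.0109
```

View pics/wrist3.png

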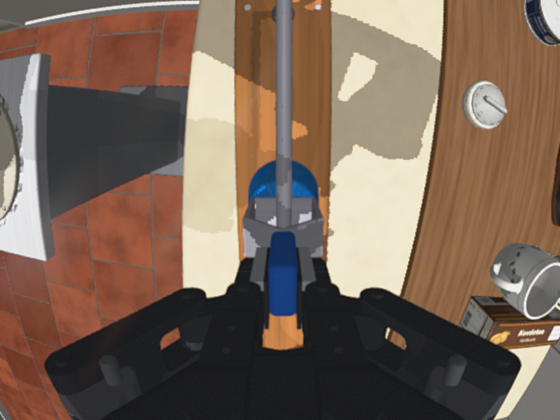

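View pics/scene3.png

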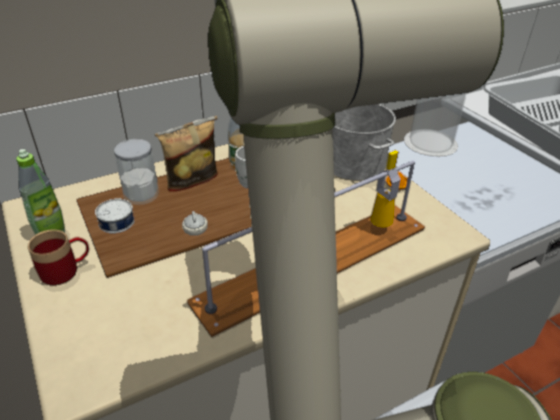

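The rail is still centred in the loop (about 284,215 in the wrist picture), and the force is clean. Passing the first stop and going into the gap.

```bash
python3 -m inch '[{"jaw":-1,"offset":[0.0004,-0.004,0],"spin":0},{"jaw":-1,"offset":[0.0011,-0.012,0],"spin":0},{"jaw":-1,"offset":[0.0021,-0.022,0],"spin":0},{"jaw":-1,"offset":[0.0032,-0.033,0],"spin":0},{"jaw":-1,"offset":[0.0043,-0.044,0],"spin":0},{"jaw":-1,"offset":[0.0053,-0.055,0],"spin":0},{"jaw":-1,"offset":[0.0063,-0.065,0],"spin":0},{"jaw":-1,"offset":[0.0071,-0.073,0],"spin":0},{"jaw":-1,"offset":[0.0074,-0.077,0],"spin":0},{"jaw":-1,"offset":[0.0074,-0.077,0],"spin":0}]'
python3 - <<'E'
from workcell import get_obs, optics
import cv2,numpy as np
for c in ("wrist","top"):
    im,d=optics.camera(c);cv2.imwrite(f"pics/{c}4.png",im[:,:,::-1])
    for n in("blue_tab","blue_cup"):print(c,n,[(x["p"],x["point"]) for x in optics.pinpoint(n,c)[:2]])
E
```

```text
time: 7.8
ee_pos: [0.5182, -0.0743, 0.2382]
eef_rot: [-1.253, 1.133, -1.136]
ft_force: [0.0, -0.6, -1.1]
grip_width: 0.0109
wrist blue_tab [(0.59, [0.5173, -0.0738, 0.2471])]
wrist blue_cup [(0.68, [0.5191, -0.0746, 0.2164])]
top blue_tab [(0.53, [0.5169, -0.0723, 0.2508])]
top blue_cup [(0.7, [0.517, -0.0723, 0.2182])]
```

View pics/wrist4.png

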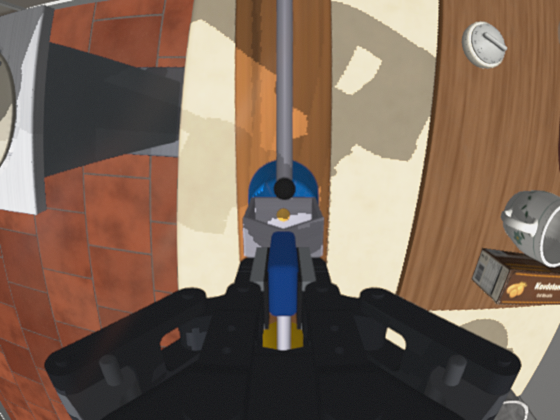

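View pics/top4.png

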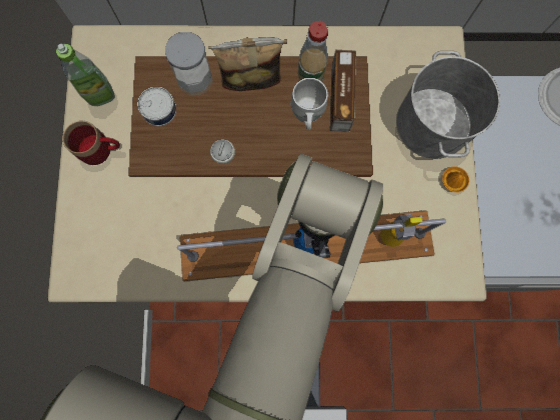

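The wrist picture shows the loop has passed the first ball (284,188). The next rail lies centred ahead, at (283,330). Carrying on over it.

```bash
python3 -m inch '[{"jaw":-1,"offset":[0.0004,-0.004,0],"spin":0},{"jaw":-1,"offset":[0.0012,-0.013,0],"spin":0},{"jaw":-1,"offset":[0.0024,-0.025,0],"spin":0},{"jaw":-1,"offset":[0.0037,-0.039,0],"spin":0},{"jaw":-1,"offset":[0.0051,-0.053,0],"spin":0},{"jaw":-1,"offset":[0.0065,-0.067,0],"spin":0},{"jaw":-1,"offset":[0.0078,-0.08,0],"spin":0},{"jaw":-1,"offset":[0.0087,-0.09,0],"spin":0},{"jaw":-1,"offset":[0.0092,-0.095,0],"spin":0},{"jaw":-1,"offset":[0.0092,-0.095,0],"spin":0}]'
python3 - <<'E'
from workcell import get_obs, optics
import cv2,numpy as np
for c in ("wrist","top","scene"):
    im,d=optics.camera(c);cv2.imwrite(f"pics/{c}5.png",im[:,:,::-1])
    for n in("blue_tab","blue_cup","yellow_cup"):print(c,n,[(x["p"],x["point"]) for x in optics.pinpoint(n,c)[:2]])
E
```

```text
time: 9.1
ee_pos: [0.5273, -0.1691, 0.2382]
eef_rot: [-1.253, 1.133, -1.136]
ft_force: [-0.2, -0.3, -2.3]
grip_width: 0.0109
wrist blue_tab [(0.68, [0.5242, -0.1688, 0.2505])]
wrist blue_cup [(0.86, [0.5263, -0.1665, 0.2165])]
wrist yellow_cup [(0.69, [0.5403, -0.2742, 0.1803])]
top blue_tab [(0.4, [0.5297, -0.1653, 0.252])]
top blue_cup [(0.7, [0.5275, -0.17, 0.2195])]
top yellow_cup [(0.62, [0.5411, -0.2724, 0.1783])]
scene blue_tab [(0.92, [0.529, -0.1656, 0.2504])]
scene blue_cup [(0.67, [0.5279, -0.1692, 0.2153]), (0.26, [0.5382, -0.272, 0.1794])]
scene yellow_cup [(0.88, [0.5376, -0.2713, 0.1798])]
```

View pics/wrist5.png

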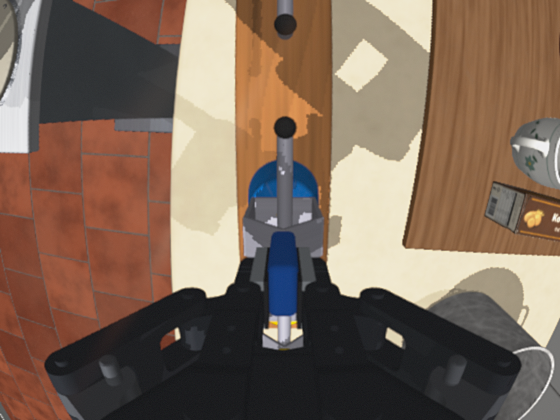

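View pics/scene5.png

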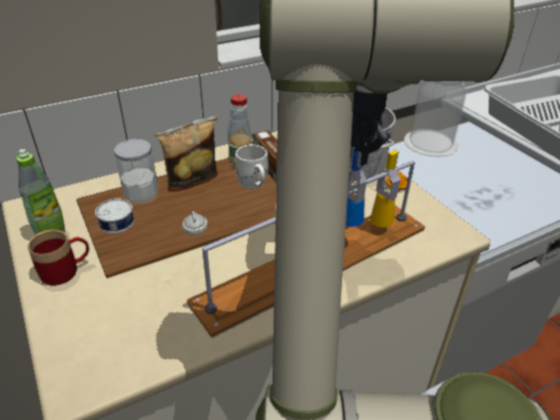

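Both balls are now behind the loop, at (285,25) and (285,128) in the wrist picture. The rail runs through the loop, and the yellow cup is about 100 mm ahead. Lowering.

```bash
python3 -m inch '[{"jaw":-1,"offset":[0,0,-0.008],"spin":0},{"jaw":-1,"offset":[0,0,-0.016],"spin":0},{"jaw":-1,"offset":[0,0,-0.024],"spin":0},{"jaw":-1,"offset":[0,0,-0.03],"spin":0},{"jaw":-1,"offset":[0,0,-0.034],"spin":0},{"jaw":-1,"offset":[0,0,-0.036],"spin":0},{"jaw":-1,"offset":[0,0,-0.037],"spin":0},{"jaw":-1,"offset":[0,0,-0.037],"spin":0}]'
```

```text
time: 10.5
ee_pos: [0.5279, -0.1685, 0.2018]
eef_rot: [-1.253, 1.13, -1.137]
ft_force: [1.9, 1.1, 1.0]
grip_width: 0.0112
```

The vertical force shows the rail now carries the load. Releasing.

```bash
python3 -m inch '[{"jaw":-0.6,"offset":[0,0,0],"spin":0},{"jaw":-0.4,"offset":[0,0,0],"spin":0},{"jaw":-0.2,"offset":[0,0,0],"spin":0},{"jaw":0,"offset":[0,0,0],"spin":0},{"jaw":0.2,"offset":[0,0,0],"spin":0},{"jaw":0.2,"offset":[0,0,0],"spin":0},{"jaw":0.2,"offset":[0,0,0],"spin":0}]'
python3 -m inch '[{"jaw":0.2,"offset":[0,0,0.02],"spin":0},{"jaw":0.2,"offset":[0,0,0.05],"spin":0},{"jaw":0.2,"offset":[0,0,0.08],"spin":0},{"jaw":0.2,"offset":[0,0,0.11],"spin":0},{"jaw":0.2,"offset":[0,0,0.14],"spin":0},{"jaw":0.2,"offset":[0,0,0.14],"spin":0},{"jaw":0.2,"offset":[0,0,0.14],"spin":0}]'
python3 - <<'E'
from workcell import get_obs, optics
import cv2,numpy as np
for c in ("wrist","top","scene"):
    im,d=optics.camera(c);cv2.imwrite(f"pics/{c}6.png",im[:,:,::-1])
    for n in("blue_tab","blue_cup","yellow_cup"):print(c,n,[(x["p"],x["point"]) for x in optics.pinpoint(n,c)[:2]])
E
```

```text
time: 11.2
ee_pos: [0.5278, -0.1685, 0.2018]
eef_rot: [-1.253, 1.13, -1.137]
ft_force: [0.2, -0.7, -0.3]
grip_width: 0.0514
time: 11.9
ee_pos: [0.5278, -0.1685, 0.3417]
eef_rot: [-1.253, 1.13, -1.137]
ft_force: [1.2, -0.5, -0.7]
grip_width: 0.051
wrist blue_tab [(0.68, [0.5261, -0.1657, 0.2108])]
wrist blue_cup [(0.61, [0.5276, -0.1665, 0.1784])]
wrist yellow_cup [(0.77, [0.5391, -0.2751, 0.1823])]
top blue_tab [(0.44, [0.529, -0.1652, 0.2122]), (0.23, [0.5194, -0.0742, 0.005])]
top blue_cup [(0.55, [0.5263, -0.1717, 0.181])]
top yellow_cup [(0.51, [0.5409, -0.2744, 0.1775])]
scene blue_tab [(0.78, [0.529, -0.1699, 0.2129])]
scene blue_cup [(0.71, [0.5293, -0.1676, 0.1794])]
scene yellow_cup []
```

View pics/wrist6.png

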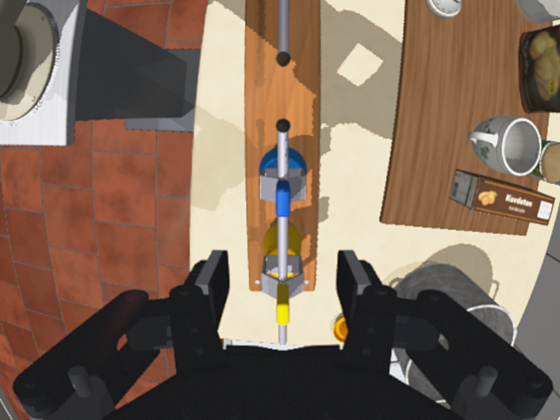

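View pics/scene6.png

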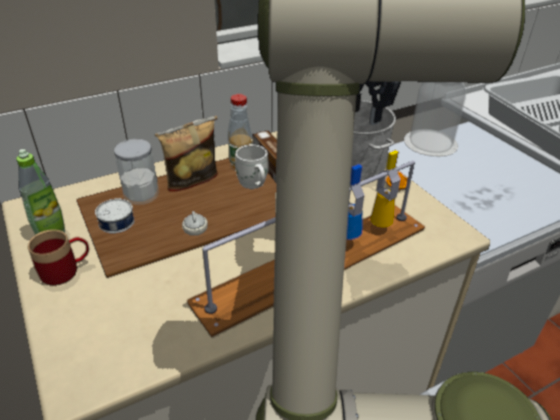

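The blue cup hangs upright on the yellow cup's rail: its tab is at (283,200) in the wrist picture, between the ball (283,126) and the yellow tab (283,305), with a clear gap. I'll let it settle and hand in.

```bash
python3 -m inch '[{"jaw":0.2,"offset":[0,0,0.02],"spin":0},{"jaw":0.2,"offset":[0,0,0.02],"spin":0},{"jaw":0.2,"offset":[0,0,0.02],"spin":0},{"jaw":0.2,"offset":[0,0,0.02],"spin":0},{"jaw":0.2,"offset":[0,0,0.02],"spin":0},{"jaw":0.2,"offset":[0,0,0.02],"spin":0},{"jaw":0.2,"offset":[0,0,0.02],"spin":0},{"jaw":0.2,"offset":[0,0,0.02],"spin":0},{"jaw":0.2,"offset":[0,0,0.02],"spin":0},{"jaw":0.2,"offset":[0,0,0.02],"spin":0}]'
python3 - <<'E'
from workcell import optics, job
optics.camera("wrist")
for n in("blue_tab","blue_cup","yellow_cup"):print(n,[(x["p"],x["point"]) for x in optics.pinpoint(n,"wrist")[:2]])
job.close_job()
E
```

```text
time: 13.5
ee_pos: [0.5278, -0.1685, 0.3617]
eef_rot: [-1.253, 1.131, -1.137]
ft_force: [0.3, 0.1, -0.1]
grip_width: 0.051
blue_tab [(0.98, [0.5263, -0.1683, 0.2116])]
blue_cup [(0.91, [0.5289, -0.1658, 0.1769])]
yellow_cup [(0.92, [0.5399, -0.2738, 0.1785])]
the job is handed in; nothing more can be done
```

The blue cup now hangs on the yellow cup's rail, and the other rail is free. I gripped its tab, lifted it 37 mm, carried it over both end stops, lowered it and let go. I handed the job in at about 13.7 s of the 37 s allowed.

- **Blue cup:** the last wrist-camera check put its origin at (0.529, -0.166, 0.177) m. That is at hanging height, on the rail axis and about 0.09 m from the stand's middle. It looked upright in the pictures.
- **Yellow cup:** it is about 108 mm further along the rail by that check, with a clear gap between the cups. The arm never came near it. Position readings over the run vary by about 2 to 9 mm, near the noise of the detector (about 4 mm), so I take it as unmoved.
- **Forces:** every reading I saw stayed under about 6 N.
- **Missed or wrong detections:** the detector returned a few low-confidence false or missing results where the arm blocked the view. One example is the yellow cup missing from the final scene picture, although it is plainly visible there.

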